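Walk the tall green tin into its taped place on the kitchen island

TASK

The tall green tin on the kitchen island stands short of its place, the green taped outline. Hold it near the top and walk it there without ever lifting it clear of the counter: tip it about ten degrees onto the bottom edge of one narrow end, keep that end where it stands and swing the raised end forward in one go into the outline, set it down flat, then tip it onto that end and swing the other one in the same way. Leave the green tin let go, standing upright and squarely inside the green outline, and do not disturb the yellow tin.

Things in the scene. Friction and masses are not known exactly. Their poses are not given: they have to be found in the camera images.
- green_tin_mid (a point): Centre of the green tin, 120 mm above its base: flat-sided tin, base 58 x 180 mm, 240 mm tall, black screw cap on top (30 mm across, 10 mm high) 66 mm from the middle towards one end. 0.6 to 0.95 kg. x across the 58 mm thickness (grip here, near the top, mid-length), y along the length to the cap end, z up. Starts upright, 60 to 80 mm from the green outline's middle towards the outline's -x, nearly parallel to it.
- green_tin_foot_cap (a point): Middle of the green tin's bottom edge at the narrow end by the cap: 90 mm along the tin's +y from the middle of its base, at counter height when it stands. Same axes as the tin.
- green_tin_foot_plain (a point): Middle of the green tin's bottom edge at the narrow end away from the cap: 90 mm along the tin's -y from the middle of its base. Same axes as the tin.
- green_spot: Green tape outline stuck flat on the dark counter, no height to speak of (the tin moves over it freely): inside 98 x 220 mm, tape 14 mm wide. Origin at its middle, at counter height 0; x across its short side, forward, the way the tin must travel; y along its long side, z up. The tin belongs with its length along this y.
- yellow_tin_mid (a point): Centre of the yellow tin, 120 mm above its base: flat-sided tin, base 58 x 180 mm, 240 mm tall, black screw cap on top (30 mm across, 10 mm high) 66 mm from the middle towards one end. Axes as the green tin. It already stands in its own yellow taped outline, about 0.4 m to the left or right of the green one, and stays there.
Things that resemble listed ones, but are neither listed nor needed, are in the scene too. What is shaped like the part that bears green_tin_mid but pink or red is not meant.

How it is judged:
On the way, in this order (a step that is already met when the one before it is completed fails the run):
1. the tin is tipped (over 4 degrees) onto the edge of one narrow end, still within 30 mm of its start, and the raised end is swung to within 30 mm of the outline's long middle line (angle between green_tin_mid's own z axis and vertical above 0.07 rad and ((height (world z) of green_tin_foot_cap below 0.008 m and distance of green_tin_foot_cap from where it was at the start of the episode below 0.03 m and x of green_tin_foot_plain in the frame of green_spot above -0.03 m) or (height (world z) of green_tin_foot_plain below 0.008 m and distance of green_tin_foot_plain from where it was at the start of the episode below 0.03 m and x of green_tin_foot_cap in the frame of green_spot above -0.03 m))), for 0.1 s.
2. it is set down flat (within 2.3 degrees) with that end swung in and the other still back where it began (angle between green_tin_mid's own z axis and vertical below 0.04 rad and ((distance of green_tin_foot_cap from where it was at the start of the episode below 0.03 m and x of green_tin_foot_cap in the frame of green_spot below -0.035 m and x of green_tin_foot_plain in the frame of green_spot above -0.03 m) or (distance of green_tin_foot_plain from where it was at the start of the episode below 0.03 m and x of green_tin_foot_plain in the frame of green_spot below -0.035 m and x of green_tin_foot_cap in the frame of green_spot above -0.03 m))), for 0.1 s.
3. it is tipped (more than 4 degrees) onto the end that was swung in, and its other end has been swung forward to within 30 mm of the middle line (angle between green_tin_mid's own z axis and vertical above 0.07 rad and ((height (world z) of green_tin_foot_plain below 0.008 m and x of green_tin_foot_plain in the frame of green_spot between -0.03 and 0.035 m and x of green_tin_foot_cap in the frame of green_spot above -0.03 m) or (height (world z) of green_tin_foot_cap below 0.008 m and x of green_tin_foot_cap in the frame of green_spot between -0.03 and 0.035 m and x of green_tin_foot_plain in the frame of green_spot above -0.03 m))), for 0.1 s.
At the end, for the whole second after the job is handed in: The green tin stands upright (within 2.3 degrees) on the counter, let go, its centre within 20 mm of the green outline's middle across the outline and 22 mm along it, its long side within 10 degrees of the outline's; the yellow tin is within 15 mm of where it was (x of green_tin_mid in the frame of green_spot between -0.02 and 0.02 m and y of green_tin_mid in the frame of green_spot between -0.022 and 0.022 m and angle between the y axis of green_tin_mid and the y axis of green_spot, either way round below 0.175 rad and angle between green_tin_mid's own z axis and vertical below 0.04 rad and height (world z) of each of green_tin_foot_cap, green_tin_foot_plain below 0.006 m and distance of yellow_tin_mid from where it was at the start of the episode below 0.015 m); the robot touches nothing.
It fails at once if the green tin is lifted clear of the counter (both end edges more than 15 mm up) (height (world z) of each of green_tin_foot_cap, green_tin_foot_plain above 0.015 m).
It fails at once if the green tin is tipped more than 34 degrees or falls (angle between green_tin_mid's own z axis and vertical above 0.6 rad).
It fails at once if the yellow tin is moved more than 15 mm (distance of yellow_tin_mid from where it was at the start of the episode above 0.015 m).
It also fails if it takes over 42 s, if anything falls off the work surface, if the arm or the gripper's body presses on something with over 40 N, if the wrist force passes 120 N, or if a joint passes its speed limit or range.

ROBOT

A 7-joint arm with a two-finger parallel gripper is mounted at the origin on the work surface. World frame = base frame: x ahead of the robot, y to its left, z up, the work surface at z = 0. Lengths are in m, angles in rad, forces in N, time in s.
With the tool pointing down it reaches from about 0.4 to 0.85 m from the base axis. Payload 10.4 kg.
Tool frame: the origin (TCP) lies where the fingers leave the gripper's body, on its centre line; the fingertips stand 70 mm ahead of it and the grasp point (between the pads) lies 51 mm ahead of it; z points along the fingers, y is the direction in which the jaws open and shut (so a half turn about z gives the same grasp; the last joint's range is limited). The gripper opens to 87 mm and grips with 3 to 60 N. Pads are 19 mm wide; open, the fingers measure 117 mm over their backs; the gripper's body (75 mm by 190 mm) begins 51 mm behind the grasp point.
Start: joints at [-1.335, 0.332, -0.065, 1.46, 0.022, 1.35, -0.088], TCP at [0.16, 0.604, 0.292] pointing down, gripper open.
Joint ranges: [-2.6, 2.6], [-0.5, 2.12], [-1.47, 1.34], [0.16, 2.42], [-1.27, 4.41], [0.06, 2.06], [-2.6, 2.6]. Speed limits (rad/s): [2.22, 2.22, 2.79, 2.79, 3.14, 3.14, 3.14].

INTERFACE

Orientations are given as a rotation vector (axis times angle).
In Python, from bench import ctrl gives the robot as it stands. The module is installed in compiled form; this text tells all that it offers.
- The arm moves only by the shell command python3 -m pendant 'ROWS' [FORCE]. ROWS is JSON, a list that holds one entry, the list of rows, each a list of 7 numbers: the shift along the tool's x, y, z in cm, then the turn, a rotation vector about the tool's x, y, z in degrees, then the finger opening in cm, from 0 to 8.7. In form: [[[tx, ty, tz, wx, wy, wz, gripper], ...]]. A call has 1 to 5 rows; each row is the pose to reach, as a shift and turn from the pose commanded when the call began, along the tool's axes at that moment; what a row does not reach only later rows make up. A row lasts 1/12 s, in which the tool goes at most 41.7 mm and 7.16 degrees, less where a joint would pass 70% of its speed; a pose out of reach is approached as far as the arm can. A call with a gripper value outside its range is refused whole. The fingers move at their own pace and stop on an object; FORCE is the grip in N (left out, the last holds). Time passes only in rows, so rows that repeat a pose let the fingers close. It gives the time, the measured TCP pose, the force and the opening at its end, in the units of the state.
- ctrl.state(): the state, without advancing time (a new reading comes with each control period).
- ctrl.get_image(name): name is "scene" or "top" or "wrist"; returns a dict with "pixels" (480x640x3 uint8, red, green, blue), "camera_matrix" (3x3 intrinsics, pixels), "k1" (the pictures are not rectified: a ray, as slopes to the right and down, at radius r is drawn at 1 + k1 r^2 times it, then the intrinsics apply), "cam_to_world" (4x4, takes a point from camera to world coordinates). Camera axes: x right, y up, looking along -z (the intrinsics and any distortion apply to the point x, -y, -z); pixel columns grow to the right and rows downward; lengths in m; the calibration is good to about 2 mm. A picture is of the moment at which its call begins. There is no depth.
- ctrl.close_job(): hands the job in, once; it reports no verdict.
The state is a dict: "time_s": time; "q": joint angles; "joint_velocities": joint speeds; "joint_efforts": joint torques, N m; "tool_pos": TCP position; "orientation": TCP orientation; "wrist_force": force on the tool from outside, world axes, zero at the start; "moment": the same for the moment, N m; "grip_width": finger opening in m.
Only numpy, scipy, OpenCV 4.12 (cv2) and the standard library are available. Lean on these libraries where they do the work, as an engineer would, in place of code of your own. Each camera call takes 0.05 s, during which the arm holds its last target.

## Working session

There is one attempt and no reset: what is moved stays moved. The work goes in short steps, Python scripts to look and compute and a shell command to move; the robot and the scene stay as the last step left them, time stands still between calls to the robot, and variables do not carry over. Pictures are saved under pics/ and viewed, and the job is handed in when it is done.

```bash
mkdir -p pics; ls; python3 - <<'E'
from bench import ctrl
import cv2
s=ctrl.state();print(s)
for n in ["scene","top","wrist"]:
    d=ctrl.get_image(n);cv2.imwrite(f"pics/{n}0.png",d["pixels"][:,:,::-1])
    print(n,d["camera_matrix"],d["k1"],d["cam_to_world"].round(4) if hasattr(d["cam_to_world"],'round') else d["cam_to_world"])
E
```

```text
pics
{'time_s': 0.0, 'q': array([-1.33459047,  0.33285976, -0.06467364,  1.46093337,  0.02159732,
        1.34991044, -0.08849776]), 'joint_velocities': array([ 0.00047764,  0.00061336, -0.00102637,  0.00048816,  0.00035637,
        0.00015648, -0.00053325]), 'joint_efforts': array([-6.14563692e-05, -6.23253894e+01,  2.48964335e-02, -3.89904392e+01,
       -6.11313432e-02,  3.97534075e-02,  1.95681737e-04]), 'tool_pos': array([0.15989555, 0.60390168, 0.29146517]), 'orientation': array([-4.05387089e-01, -3.11521503e+00,  2.21693627e-03]), 'wrist_force': array([-0.48330476,  0.29533955, -0.45387148]), 'moment': array([ 0.01976661,  0.04009617, -0.03791877]), 'grip_width': 0.08719351215481094}
scene [[504.33225021   0.         314.59774181]
 [  0.         504.33225021 234.69441953]
 [  0.           0.           1.        ]] -0.00997260145431582 [[-0.7334 -0.4764  0.4849  0.9052]
 [ 0.6796 -0.5301  0.5071  0.4545]
 [ 0.0155  0.7015  0.7125  0.7776]
 [ 0.      0.      0.      1.    ]]
top [[619.78400836   0.         313.65619394]
 [  0.         619.78400836 224.44450938]
 [  0.           0.           1.        ]] -0.03745407641358801 [[-0.0072  0.9831 -0.1831  0.2173]
 [-1.     -0.0068  0.0028 -0.0116]
 [ 0.0015  0.1832  0.9831  1.4508]
 [ 0.      0.      0.      1.    ]]
wrist [[371.91991946   0.         318.11220676]
 [  0.         371.91991946 237.98833212]
 [  0.           0.           1.        ]] 0.02482199474274329 [[ 0.256  -0.9239 -0.2842  0.0814]
 [ 0.9667  0.2444  0.0763  0.6249]
 [-0.0011 -0.2943  0.9557  0.3845]
 [ 0.      0.      0.      1.    ]]
```

View pics/scene0.png

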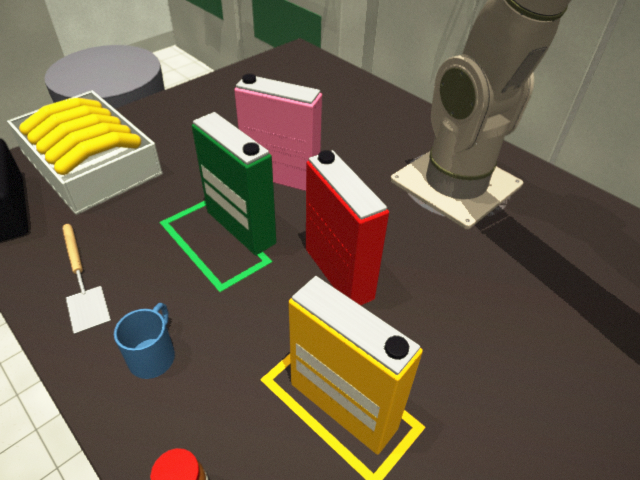

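View pics/top0.png

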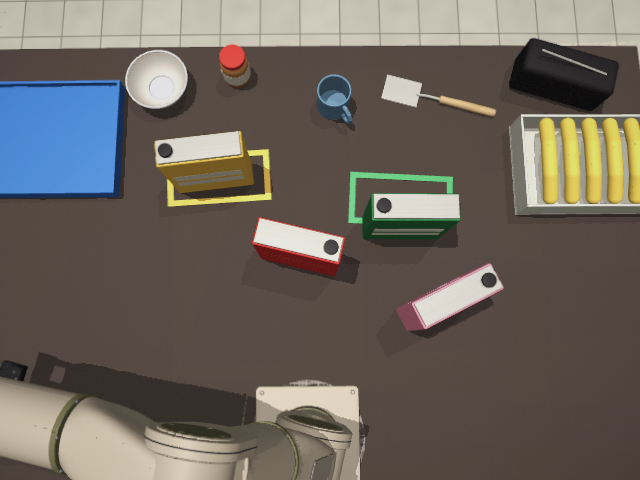

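View pics/wrist0.png

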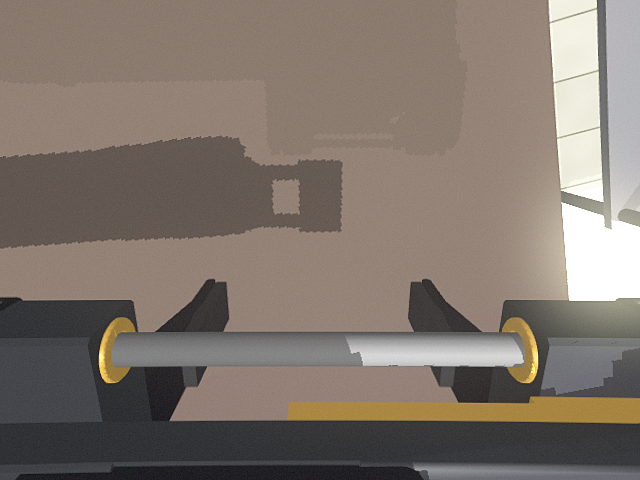

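The top view shows four tins. Green is at (412,215) by the green outline (400,198), yellow at (205,162), and the distractors are red at (298,247) and pink at (450,297). Only the dark green one fits. Next I'll measure it.

```bash
cat > h.py <<'E'
import numpy as np, cv2
from bench import ctrl
from scipy.spatial.transform import Rotation as R
def ray(d,uv):
    uv=np.asarray(uv,float).reshape(-1,1,2)
    p=cv2.undistortPoints(uv,np.array(d["camera_matrix"]),np.array([d["k1"],0,0,0.]))[:,0]
    T=np.array(d["cam_to_world"]); v=np.c_[p[:,0],-p[:,1],-np.ones(len(p))]@T[:3,:3].T
    return T[:3,3],v
def onplane(d,uv,z):
    o,v=ray(d,uv); t=(z-o[2])/v[:,2]; return o+t[:,None]*v
def proj(d,P):
    T=np.linalg.inv(np.array(d["cam_to_world"])); P=np.atleast_2d(P)@T[:3,:3].T+T[:3,3]
    P=P*[1,-1,-1]
    return cv2.projectPoints(P,np.zeros(3),np.zeros(3),np.array(d["camera_matrix"]),np.array([d["k1"],0,0,0.]))[0][:,0]
def save(n,img,crop=None,k=1):
    if crop: a,b,c,e=crop; img=img[b:e,a:c]
    img=cv2.resize(img,None,fx=k,fy=k,interpolation=cv2.INTER_CUBIC)
    cv2.imwrite(f"pics/{n}.png",np.ascontiguousarray(img[:,:,::-1]))
E
python3 - <<'E'
from h import *
for n,c,seed in [("top",(330,150,490,260),None),("scene",(140,90,300,300),None)]:
    d=ctrl.get_image(n);im=d["pixels"];save(n+"c",im,c,4 if n=="top" else 2.8)
    hsv=cv2.cvtColor(im,cv2.COLOR_RGB2HSV)
    tape=((abs(hsv[...,0].astype(int)-68)<15)&(hsv[...,1]>110)&(hsv[...,2]>140)).astype(np.uint8)
    a,b,cc,e=c;M=np.zeros_like(tape);M[b:e,a:cc]=1;tape*=M
    P=onplane(d,np.argwhere(tape)[:,::-1],0.0)
    print(n,tape.sum(),P.min(0),P.max(0)); np.save(n+"_tape.npy",P)
    white=((hsv[...,1]<50)&(hsv[...,2]>150)).astype(np.uint8)*M
    nn,l,st,ce=cv2.connectedComponentsWithStats(white);i=1+st[1:,4].argmax();print(st[i])
    cs,_=cv2.findContours((l==i).astype(np.uint8),cv2.RETR_EXTERNAL,cv2.CHAIN_APPROX_NONE)
    h=cv2.convexHull(max(cs,key=len))[:,0]
    Q=onplane(d,h,0.24)[:,:2].astype(np.float32);r=cv2.minAreaRect(Q*1000);print("tin",r)
    t=cv2.minAreaRect(P[:,:2].astype(np.float32)*1000);print("tape rect",t)
E
```

```text
top 986 [ 0.49276905 -0.36337874  0.        ] [ 0.61612043 -0.10007119  0.        ]
[ 374  194   86   24 1863]
tin ((480.16552734375, -220.89480590820312), (170.56790161132812, 47.14573287963867), 89.6124496459961)
tape rect ((553.7200317382812, -232.0930938720703), (263.2674560546875, 123.21206665039062), 89.6363754272461)
scene 1320 [ 2.68402686e-01 -6.30913608e-01 -1.11022302e-16] [ 6.18634883e-01 -1.02244073e-01  1.11022302e-16]
[ 193  112   75   51 1318]
tin ((481.6051025390625, -223.62652587890625), (174.08551025390625, 51.26430130004883), 89.45010375976562)
tape rect ((452.4203796386719, -350.3329162597656), (582.4357299804688, 242.5126495361328), 51.468387603759766)
```

```bash
echo
```

```text
(no output)
```

View pics/topc.png

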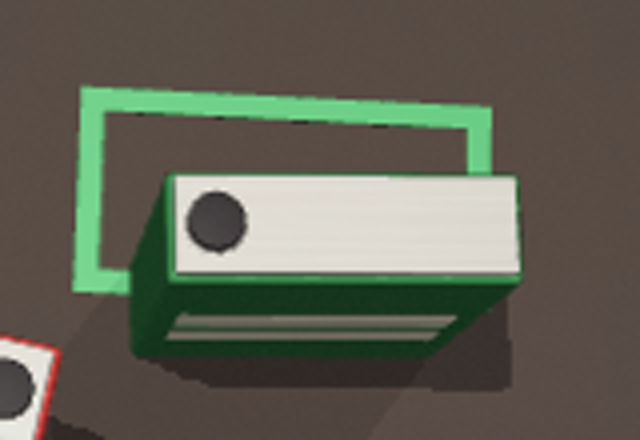

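View pics/scenec.png

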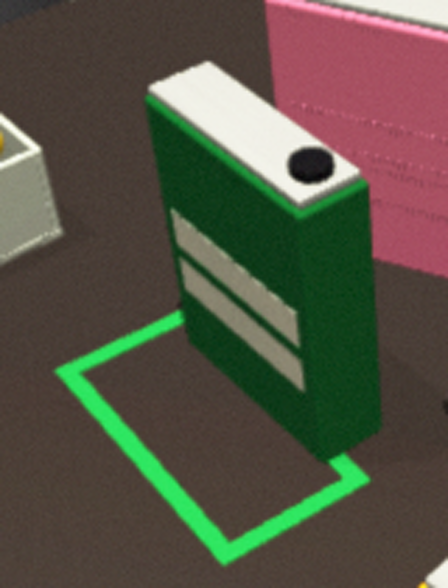

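```bash
python3 - <<'E'
from h import *
P=np.load("top_tape.npy")
# outer edges: far (max x), left (max y), right(min y)
P=P[:,:2]
print("far edge fit")
# rows binned
b=np.arange(-.34,-.11,.01)
m=[(y+.005,P[(P[:,1]>y)&(P[:,1]<y+.01)&(P[:,0]>.58)][:,0]) for y in b]
x=[q.mean() for _,q in m];print(np.polyfit([y for y,_ in m],x,1), [ (q.min().round(4),q.max().round(4)) for _,q in m][::5])
for lo,hi in [(-.125,-.09),(-.38,-.34)]:
    S=P[(P[:,1]>lo)&(P[:,1]<hi)&(P[:,0]<.59)]; print(len(S),np.polyfit(S[:,0],S[:,1],1),S[:,1].mean(),S[:,0].mean(),S.min(0),S.max(0))
S=np.load("scene_tape.npy")[:,:2];S=S[(S[:,0]>.48)&(S[:,1]>-.4)]
print(S.min(0),S.max(0)); print(cv2.minAreaRect((S*1000).astype(np.float32)))
F=S[S[:,0]>.598];print("far scene",np.polyfit(F[:,1],F[:,0],1),F.mean(0))
for lo,hi in [(-.125,-.09),(-.38,-.34)]:
    Q=S[(S[:,1]>lo)&(S[:,1]<hi)&(S[:,0]<.59)];print(len(Q),Q.mean(0))
E
```

```text
far edge fit
[0.03569016 0.61109929] [(np.float64(0.5823), np.float64(0.6048)), (np.float64(0.595), np.float64(0.6076)), (np.float64(0.5978), np.float64(0.6104)), (np.float64(0.6006), np.float64(0.6131)), (np.float64(0.6034), np.float64(0.616))]
234 [ 0.02034305 -0.1198088 ] -0.10888379182632914 0.5370390877603303 [ 0.49280199 -0.12411657] [ 0.58870321 -0.10007119]
68 [ 0.0871877  -0.39572385] -0.3464115808087098 0.5655874347694043 [ 0.49845524 -0.36337874] [ 0.58974426 -0.34000399]
[ 0.49093324 -0.35713349] [ 0.61863488 -0.10224407]
((548.8368530273438, -229.9232635498047), (250.9235076904297, 126.94652557373047), 86.7436294555664)
far scene [0.03607379 0.61389715] [ 0.60633633 -0.20959312]
314 [ 0.53922656 -0.11254082]
192 [ 0.54493976 -0.34764774]
```

Crop confirms the green tin: dark green sides with a black cap at the left end (216,222 in the crop), which is +y. Outline centre is about (0.5485,-0.229) at -2.1° yaw. Tin centre is about (0.481,-0.222) at -0.4° yaw, so about 67 mm back and +4 mm along. Pivoting shifts the tin 13 mm along its length, so I'll pivot on the plain end first. That way it ends near -9 mm along rather than +17. I'll raise the arm first, then travel.

```bash
cat >> h.py <<'E'
C=np.array([.5485,-.229]); SY=np.deg2rad(-2.1)
def plan(targets):
    """targets: list of (pos, R) -> rows relative to current pose, cm / deg"""
    s=ctrl.state(); p=s["tool_pos"]; R0=R.from_rotvec(s["orientation"])
    for tp,tR in targets:
        d=R0.inv().apply(np.array(tp)-p)*100; w=np.rad2deg((R0.inv()*tR).as_rotvec())
        print(np.r_[d,w].round(2).tolist())
def down(yaw):  # tool z down, tool y along world x at yaw (tool x along world y)
    c,s=np.cos(yaw),np.sin(yaw)
    return R.from_matrix(np.array([[-s,c,0],[c,s,0],[0,0,-1]]).T.T @ np.eye(3))
def st():
    s=ctrl.state();print(s["time_s"],s["tool_pos"].round(4),R.from_rotvec(s["orientation"]).as_matrix().round(3).tolist(),s["wrist_force"].round(1),s["moment"].round(2),s["grip_width"])
E
python3 -m pendant '[[[0,0,-4,0,0,0,8.7],[0,0,-8,0,0,0,8.7],[0,0,-11,0,0,0,8.7],[0,0,-11,0,0,0,8.7]]]'
python3 - <<'E'
from h import *
st()
for y in [0,np.pi]: print(down(y).as_matrix())
plan([((.45,.3,.40),down(np.deg2rad(30))),((.50,.05,.40),down(0))])
E
```

```text
time_s: 0.58
tool_pos: [0.1602, 0.6052, 0.4097]
orientation: [0.406, 3.115, 0.016]
wrist_force: [0.3, 0.1, 0.7]
grip_width: 0.0868
0.5833 [0.1602 0.6052 0.4097] [[-0.967, 0.256, 0.002], [0.256, 0.967, 0.01], [0.001, 0.01, -1.0]] [0.3 0.1 0.7] [ 0.07  0.02 -0.02] 0.08684128314566633
[[ 0.  1.  0.]
 [ 1.  0.  0.]
 [ 0.  0. -1.]]
[[-3.33066907e-16 -1.00000000e+00  0.00000000e+00]
 [-1.00000000e+00  3.33066907e-16  0.00000000e+00]
 [-0.00000000e+00  0.00000000e+00 -1.00000000e+00]]
[-35.83, -22.09, 0.72, 0.53, -0.26, 45.16]
[-47.07, -44.98, 0.49, 0.46, -0.41, 75.16]
```

```bash

python3 -m pendant '[[[-3,-2,0,0,0,5,8.7],[-7,-4,0,0,0,11,8.7],[-10,-6,0,0,0,17,8.7],[-14,-8,0,0,0,23,8.7],[-17,-10,0,0,0,29,8.7]]]'
python3 - <<'E'
from h import *
st()
plan([((.45,.3,.40),down(np.deg2rad(30))),((.50,.05,.40),down(0))])
E
```

```text
time_s: 1.0
tool_pos: [0.3003, 0.4623, 0.4021]
orientation: [1.181, 2.911, 0.0]
wrist_force: [1.4, 0.9, 0.2]
grip_width: 0.0868
1.0 [0.3003 0.4623 0.4021] [[-0.717, 0.697, 0.0], [0.697, 0.717, 0.0], [-0.0, 0.0, -1.0]] [1.4 0.9 0.2] [-0.04 -0.06  0.01] 0.08684987001213479
[-22.04, -1.21, 0.21, 0.01, 0.0, 15.84]
[-43.05, -15.67, 0.21, 0.01, -0.0, 45.84]
```

```bash

python3 -m pendant '[[[-4,0,0,0,0,4,8.7],[-8,-1,0,0,0,8,8.7],[-12,-1,0,0,0,12,8.7],[-16,-1,0,0,0,16,8.7],[-20,-1,0,0,0,20,8.7]]]'
python3 - <<'E'
from h import *
st()
plan([((.481,-.222,.40),down(np.deg2rad(-.4)))])
E
```

```text
time_s: 1.42
tool_pos: [0.437, 0.3166, 0.4024]
orientation: [-1.665, -2.664, -0.001]
wrist_force: [0.5, 0.7, -0.7]
grip_width: 0.0874
1.4167 [0.437  0.3166 0.4024] [[-0.438, 0.899, 0.0], [0.899, 0.438, 0.001], [0.0, 0.001, -1.0]] [ 0.5  0.7 -0.7] [ 0.01 -0.04 -0.01] 0.08735029984130359
[-50.34, -19.64, 0.21, 0.02, -0.03, 26.38]
```

```bash

python3 -m pendant '[[[-4,-1,0,0,0,4,8.7],[-8,-2,0,0,0,8,8.7],[-12,-4,0,0,0,12,8.7],[-16,-5,0,0,0,16,8.7],[-19,-7,0,0,0,20,8.7]]]'
python3 - <<'E'
from h import *
st()
plan([((.481,-.222,.40),down(np.deg2rad(-.4)))])
E
```

```text
time_s: 1.83
tool_pos: [0.4577, 0.1142, 0.402]
orientation: [2.104, 2.332, 0.0]
wrist_force: [0.7, -0.3, 1.0]
grip_width: 0.0869
1.8333 [0.4577 0.1142 0.402 ] [[-0.103, 0.995, 0.0], [0.995, 0.103, -0.0], [-0.0, 0.0, -1.0]] [ 0.7 -0.3  1. ] [-0.15 -0.02 -0.03] 0.08686114081218695
[-33.68, -1.13, 0.2, 0.02, 0.01, 6.29]
```

```bash

python3 -m pendant '[[[-4,0,0,0,0,2,8.7],[-8,0,0,0,0,3,8.7],[-12,0,0,0,0,4,8.7],[-16,0,0,0,0,5,8.7],[-20,-0.5,0,0,0,6.2,8.7]]]'
python3 -m pendant '[[[-4,0,0,0,0,0,8.7],[-8,0,0,0,0,0,8.7],[-12,0,0,0,0,0,8.7],[-12.5,0,0,0,0,0,8.7],[-12.5,0,0,0,0,0,8.7]]]'
python3 - <<'E'
from h import *
st()
plan([((.481,-.222,.40),down(np.deg2rad(-.4)))])
for n in ["top","wrist"]:
    save(n+"1",ctrl.get_image(n)["pixels"])
E
```

```text
time_s: 2.25
tool_pos: [0.4735, -0.0843, 0.4022]
orientation: [2.222, 2.22, 0.001]
wrist_force: [2.0, -0.1, -0.4]
grip_width: 0.0871
time_s: 2.67
tool_pos: [0.4726, -0.2104, 0.4022]
orientation: [2.228, 2.215, -0.001]
wrist_force: [0.1, 0.9, -0.5]
grip_width: 0.0872
2.6667 [ 0.4726 -0.2104  0.4022] [[0.006, 1.0, -0.0], [1.0, -0.006, -0.001], [-0.001, -0.0, -1.0]] [ 0.1  0.9 -0.5] [-0.06  0.04  0.02] 0.08716405345943104
[-1.16, 0.85, 0.22, -0.01, 0.04, 0.06]
```

View pics/wrist1.png

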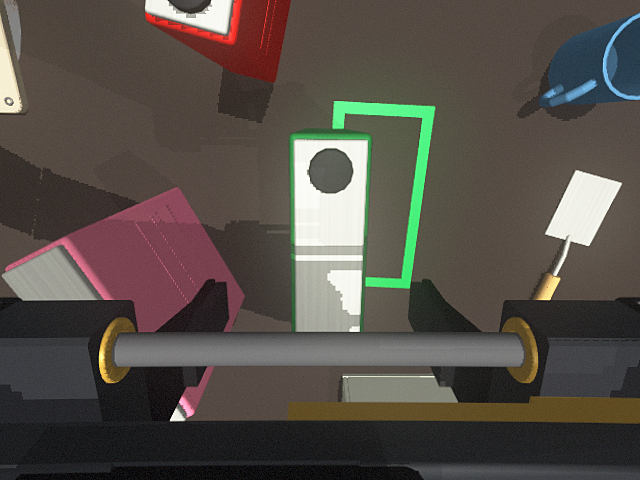

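The wrist view shows the green tin from above: cap at (330,171), far-end corners near (291,137) and (371,137), jaws straddling it, and the outline to its right. I'll refine the pose from this view.

```bash
python3 - <<'E'
from h import *
d=ctrl.get_image("wrist")
P=onplane(d,[[291,139],[371,139],[292,300],[363.5,300]],.24);print(P.round(4)); print("cap",onplane(d,[[330.5,171]],.25).round(4))
print("outline in",onplane(d,[[345,116],[420,116.5],[405,279],[334,102],[434.5,107],[410,287]],0).round(4))
o=P[:2].mean(0);m=P[2:].mean(0);print(o,m,np.rad2deg(np.arctan2(-(o-m)[0],(o-m)[1])))
E
```

```text
[[ 0.4556 -0.1352  0.24  ]
 [ 0.5085 -0.1353  0.24  ]
 [ 0.4538 -0.2527  0.24  ]
 [ 0.5078 -0.2527  0.24  ]]
cap [[ 0.4816 -0.155   0.25  ]]
outline in [[ 0.5074 -0.1165  0.    ]
 [ 0.6018 -0.1173  0.    ]
 [ 0.5984 -0.3392  0.    ]
 [ 0.4933 -0.1     0.    ]
 [ 0.6189 -0.1062  0.    ]
 [ 0.6064 -0.3517  0.    ]]
[ 0.48204173 -0.13524802  0.24      ] [ 0.48077476 -0.25272588  0.24      ] -0.6178971239730084
```

```bash

python3 -m pendant '[[[-1.2,0.85,0,0,0,0,8.7],[-1.2,0.85,4,0,0,0,8.7],[-1.2,0.85,8,0,0,0,8.7],[-1.2,0.85,11,0,0,0,8.7],[-1.2,0.85,13.6,0,0,0,8.7]]]'
python3 -m pendant '[[[0,0,0,0,0,0,8.7],[0,0,0,0,0,0,8.7]]]'
python3 - <<'E'
from h import *
st()
save("wrist2",ctrl.get_image("wrist")["pixels"])
plan([((.481,-.222,.266),down(np.deg2rad(-.5)))])
E
```

```text
time_s: 3.23
tool_pos: [0.4819, -0.2171, 0.2638]
orientation: [-2.217, -2.223, 0.0]
wrist_force: [0.1, 0.9, -0.3]
grip_width: 0.087
time_s: 3.4
tool_pos: [0.4821, -0.2179, 0.266]
orientation: [-2.218, -2.222, 0.001]
wrist_force: [0.3, 0.3, 0.7]
grip_width: 0.0869
3.4 [ 0.4821 -0.2179  0.266 ] [[-0.002, 1.0, -0.002], [1.0, 0.002, 0.001], [0.001, -0.002, -1.0]] [0.3 0.3 0.7] [-0.12  0.05  0.02] 0.08690567647427715
[-0.34, -0.17, 0.14, 0.04, -0.01, 0.57]
```

View pics/wrist2.png

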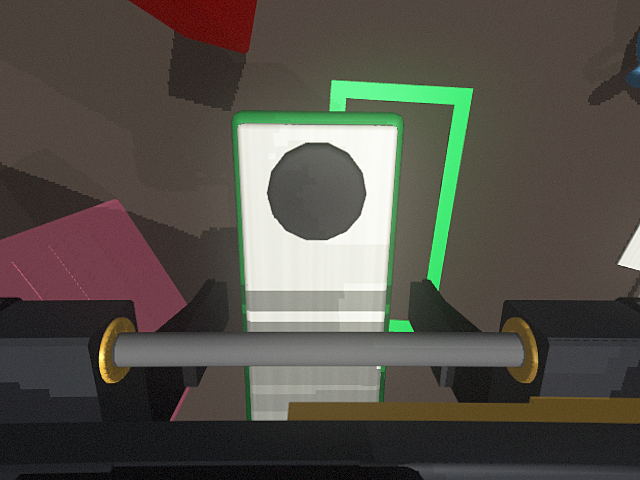

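```bash

python3 -m pendant '[[[-0.4,-0.1,0,0,0,0.5,8.7],[-0.4,-0.1,0,0,0,0.5,4],[-0.4,-0.1,0,0,0,0.5,4],[-0.4,-0.1,0,0,0,0.5,4],[-0.4,-0.1,0,0,0,0.5,4]]]' 58
python3 -m pendant '[[[0,0,0,0,0,0,4],[0,0,0,0,0,0,4],[0,0,0,0,0,0,4]]]' 
python3 - <<'E'
from h import *
st()
E
```

```text
time_s: 3.87
tool_pos: [0.4812, -0.2235, 0.2667]
orientation: [2.231, 2.211, 0.001]
wrist_force: [-0.2, -0.3, -0.3]
grip_width: 0.0683
time_s: 4.12
tool_pos: [0.481, -0.2234, 0.2663]
orientation: [-2.232, -2.211, -0.0]
wrist_force: [-0.6, 0.6, 2.8]
grip_width: 0.0576
4.1167 [ 0.481  -0.2234  0.2663] [[0.009, 1.0, 0.0], [1.0, -0.009, 0.0], [0.0, 0.0, -1.0]] [-0.6  0.6  2.8] [-0.05  0.2  -0.03] 0.05755910526565051
```

```bash
cat >> h.py <<'E'
C=np.array([.5500,-.2285])
def tinrows(p0,q0,yaw0,pivot,steps,press=0.0):
    """p0,q0: tool pose now, tin flat, at yaw0(deg). steps: (tilt,dyaw) deg or (tilt,dyaw,press). Prints rows relative to the tool pose NOW."""
    T=[]; ax=np.array([np.cos(np.deg2rad(yaw0)),np.sin(np.deg2rad(yaw0)),0])
    for s in steps:
        Q=R.from_rotvec([0,0,np.deg2rad(s[1])])*R.from_rotvec(ax*np.deg2rad(s[0]))
        pr=s[2] if len(s)>2 else press
        T.append((pivot+Q.apply(p0-pivot)-[0,0,pr],Q*q0))
    plan(T)
E
python3 - <<'E'
from h import *
s=ctrl.state();p0=s["tool_pos"];q0=R.from_rotvec(s["orientation"])
np.savez("a.npz",p0=p0,q0=q0.as_rotvec())
piv=np.array([.4802,-.312,0])
tinrows(p0,q0,-.5,piv,[(2,0),(4,0),(6,0),(8,0),(10,0)],.001)
E
```

```text
[-0.93, 0.0, -0.19, 0.0, 2.0, 0.0]
[-1.88, 0.0, -0.45, 0.0, 4.0, 0.0]
[-2.83, 0.0, -0.68, 0.0, 6.0, 0.0]
[-3.79, 0.0, -0.87, 0.0, 8.0, 0.0]
[-4.76, 0.0, -1.03, 0.0, 10.0, 0.0]
```

```bash

python3 -m pendant '[[[-0.46,0,-0.08,0,1,0,4],[-0.93,0,-0.19,0,2,0,4],[-1.4,0,-0.32,0,3,0,4],[-1.88,0,-0.45,0,4,0,4],[-2.35,0,-0.57,0,5,0,4]]]' 
python3 - <<'E'
from h import *
st()
a=np.load("a.npz");piv=np.array([.4802,-.312,0])
tinrows(a["p0"],R.from_rotvec(a["q0"]),-.5,piv,[(5,0),(6,0),(7,0),(8,0),(9,0),(10,0)],.001)
E
```

```text
time_s: 4.53
tool_pos: [0.481, -0.2464, 0.2726]
orientation: [-2.185, -2.167, -0.098]
wrist_force: [-2.5, 4.4, 7.9]
grip_width: 0.0576
4.5333 [ 0.481  -0.2464  0.2726] [[0.008, 1.0, 0.001], [0.996, -0.008, 0.09], [0.09, 0.0, -0.996]] [-2.5  4.4  7.9] [ 0.64  1.09 -0.07] 0.05762462823897879
[-0.06, -0.02, 0.06, 0.01, -0.13, 0.05]
[-0.53, -0.02, -0.1, 0.01, 0.87, 0.05]
[-0.99, -0.02, -0.24, 0.01, 1.87, 0.05]
[-1.47, -0.02, -0.37, 0.01, 2.87, 0.05]
[-1.94, -0.02, -0.5, 0.01, 3.87, 0.05]
[-2.41, -0.02, -0.62, 0.01, 4.87, 0.05]
```

```bash

python3 -m pendant '[[[-0.5,0,-0.13,0,1,0,4],[-0.97,0,-0.27,0,2,0,4],[-1.44,0,-0.4,0,3,0,4],[-1.92,0,-0.52,0,4,0,4],[-2.4,0,-0.62,0,5,0,4]]]' 
python3 - <<'E'
from h import *
st()
for n in ["scene","top"]:
    d=ctrl.get_image(n);save(n+"3",d["pixels"])
a=np.load("a.npz");piv=np.array([.4802,-.312,0])
tinrows(a["p0"],R.from_rotvec(a["q0"]),-.5,piv,[(10,0),(10,-3),(10,-6),(10,-9),(10,-12)],.001)
E
```

```text
time_s: 4.95
tool_pos: [0.4809, -0.2709, 0.2773]
orientation: [-2.138, -2.121, -0.191]
wrist_force: [-3.6, 4.7, 15.8]
grip_width: 0.0573
4.95 [ 0.4809 -0.2709  0.2773] [[0.008, 1.0, 0.002], [0.984, -0.008, 0.176], [0.176, 0.001, -0.984]] [-3.6  4.7 15.8] [ 1.27  1.66 -0.04] 0.05728281879306583
[0.06, -0.01, 0.1, 0.07, -0.12, -0.03]
[0.05, 0.2, 0.1, -0.45, -0.12, 2.92]
[0.04, 0.42, 0.1, -0.98, -0.12, 5.88]
[0.01, 0.63, 0.09, -1.5, -0.12, 8.83]
[-0.03, 0.84, 0.09, -2.03, -0.12, 11.79]
```

View pics/scene3.png

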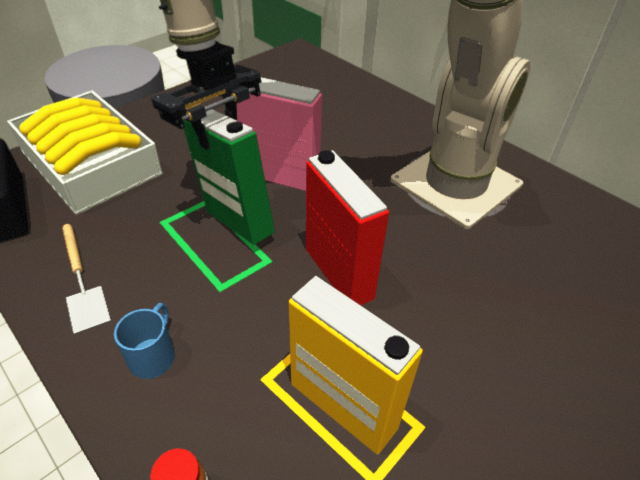

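```bash
cat >> h.py <<'E'
def tincorners(piv,yaw,tilt,end):
    """end=-1: pivot plain foot; +1: pivot cap foot. corners 8"""
    L=np.array([[x,y,z] for z in (0,.24) for y in (-.09,.09) for x in (-.029,.029)])-[0,.09*end,0]
    # sign: tilt about tin x, positive raises +y end
    Q=R.from_euler("ZX",[yaw,tilt],degrees=True)
    return np.array(piv)+Q.apply(L)
def overlay(n,name,piv,yaw,tilt,end,crop,k):
    d=ctrl.get_image(n);im=d["pixels"].copy();a,b,c,e=crop
    im=cv2.resize(im[b:e,a:c],None,fx=k,fy=k,interpolation=cv2.INTER_CUBIC)
    for u in proj(d,tincorners(piv,yaw,tilt,end)):
        cv2.drawMarker(im,(int((u[0]-a)*k),int((u[1]-b)*k)),(255,0,255),cv2.MARKER_CROSS,10,1)
    save(name,im)
E
python3 - <<'E'
from h import *
overlay("scene","scene3o",[.4802,-.312,0],-.5,10,-1,(140,90,300,300),2.8)
E
```

```text
(no output)
```

View pics/scene3o.png

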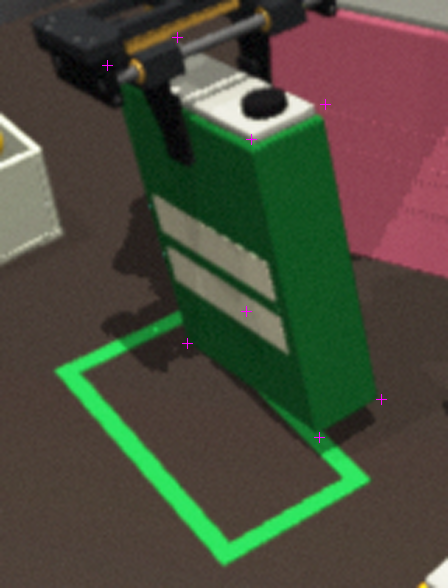

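Magenta crosses mark the prediction. The pivot foot (187,343 in the crop) coincides with the tin's bottom corner, and the raised corner sits about where 10° predicts, so the tilt is good. Next is the swing.

```bash

python3 -m pendant '[[[0,0.17,-0.02,-0.42,0,2.36,4],[-0.01,0.34,-0.04,-0.84,0,4.73,4],[-0.03,0.51,-0.05,-1.26,0,7.09,4],[-0.06,0.68,-0.06,-1.68,0,9.45,4],[-0.09,0.85,-0.06,-2.1,0,11.82,4]]]' 
python3 - <<'E'
from h import *
st()
a=np.load("a.npz");piv=np.array([.4802,-.312,0])
tinrows(a["p0"],R.from_rotvec(a["q0"]),-.5,piv,[(10,-12),(10,-14.5),(10,-17),(10,-19.5),(10,-22),(10,-24)],.0005)
E
```

```text
time_s: 5.52
tool_pos: [0.4897, -0.2722, 0.2771]
orientation: [-2.362, -1.892, -0.209]
wrist_force: [-0.3, 2.2, 5.6]
grip_width: 0.0575
5.5167 [ 0.4897 -0.2722  0.2771] [[0.215, 0.976, 0.039], [0.961, -0.218, 0.17], [0.174, 0.001, -0.985]] [-0.3  2.2  5.6] [-0.05  0.11  0.08] 0.05747019835744268
[0.01, -0.06, -0.0, 0.1, -0.02, -0.06]
[0.0, 0.12, -0.0, -0.34, -0.02, 2.41]
[-0.01, 0.3, -0.0, -0.77, -0.02, 4.87]
[-0.03, 0.47, -0.01, -1.21, -0.03, 7.33]
[-0.05, 0.65, -0.01, -1.64, -0.03, 9.79]
[-0.08, 0.79, -0.02, -1.99, -0.03, 11.76]
```

```bash

python3 -m pendant '[[[0,0.17,0,-0.43,0,2.4,4],[-0.01,0.34,0,-0.86,0,4.8,4],[-0.03,0.51,0,-1.29,0,7.2,4],[-0.06,0.68,-0.01,-1.72,0,9.6,4],[-0.08,0.82,-0.02,-2.05,0,11.7,4]]]' 
python3 -m pendant '[[[0,0,0.02,0,0,0,4],[0,0,0.02,0,0,0,4],[0,0,0.02,0,0,0,4]]]' 
python3 - <<'E'
from h import *
st()
save("top4",ctrl.get_image("top")["pixels"])
overlay("scene","scene4o",[.4802,-.312,0],-24.5,10,-1,(140,90,300,300),2.8)
E
```

```text
time_s: 5.93
tool_pos: [0.4976, -0.2752, 0.277]
orientation: [-2.557, -1.645, -0.225]
wrist_force: [1.5, -0.9, 2.4]
grip_width: 0.0575
time_s: 6.18
tool_pos: [0.4975, -0.2751, 0.277]
orientation: [-2.554, -1.649, -0.225]
wrist_force: [1.4, 0.9, 5.1]
grip_width: 0.0576
6.1833 [ 0.4975 -0.2751  0.277 ] [[0.405, 0.911, 0.073], [0.898, -0.412, 0.158], [0.174, 0.002, -0.985]] [1.4 0.9 5.1] [-0.55 -0.07 -0.12] 0.05760311568333712
```

View pics/scene4o.png

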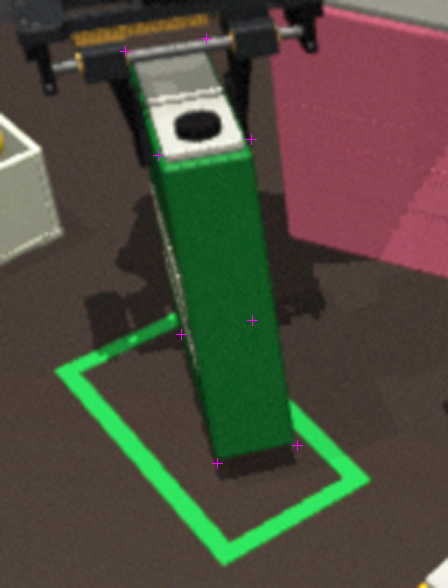

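View pics/top4.png

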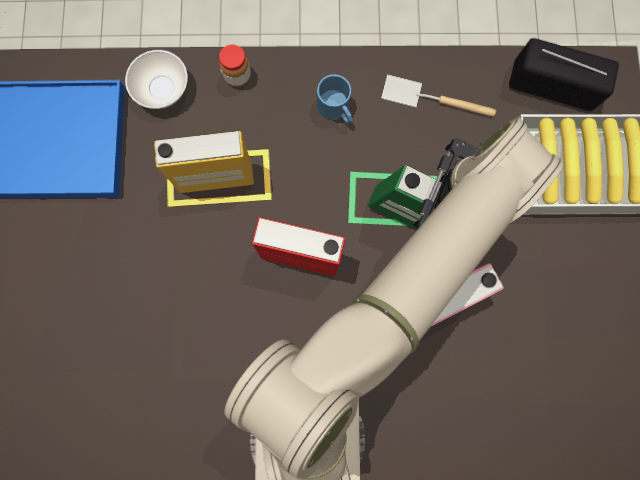

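The raised cap end at (218,458) and (293,441) in the crop matches the prediction and lies inside the outline, with the plain end still back. I'll set it down now.

```bash

python3 - <<'E'
from h import *
a=np.load("a.npz");piv=np.array([.4802,-.312,0])
tinrows(a["p0"],R.from_rotvec(a["q0"]),-.5,piv,[(10,-23.9),(8,-23.9),(6,-23.9),(5,-23.9),(4,-23.9),(2,-23.9),(0,-23.9)],.000)
E
```

```text
[0.04, -0.04, -0.06, 0.08, 0.0, 0.12]
[0.97, -0.04, 0.26, 0.09, -2.0, 0.12]
[1.88, -0.04, 0.62, 0.09, -4.0, 0.11]
[2.33, -0.04, 0.81, 0.09, -5.0, 0.11]
[2.78, -0.04, 1.01, 0.09, -6.0, 0.11]
[3.66, -0.04, 1.43, 0.09, -8.0, 0.11]
[4.53, -0.04, 1.88, 0.09, -10.0, 0.11]
```

```bash

python3 -m pendant '[[[0.47,0,0.16,0,-1,0,4],[0.93,0,0.31,0,-2,0,4],[1.39,0,0.48,0,-3,0,4],[1.84,0,0.66,0,-4,0,4],[2.29,0,0.85,0,-5,0,4]]]' 
python3 -m pendant '[[[0.44,0,0.16,0,-1,0,4],[0.88,0,0.33,0,-2,0,4],[1.32,0,0.5,0,-3,0,4],[1.76,0,0.68,0,-4,0,4],[2.2,0,0.86,0,-5,0,4]]]' 
python3 - <<'E'
from h import *
st()
a=np.load("a.npz");piv=np.array([.4802,-.312,0])
tinrows(a["p0"],R.from_rotvec(a["q0"]),-.5,piv,[(0,-23.9)],.000)
E
```

```text
time_s: 6.7
tool_pos: [0.5075, -0.2527, 0.272]
orientation: [-2.6, -1.677, -0.112]
wrist_force: [3.4, -1.5, 1.9]
grip_width: 0.0578
time_s: 7.12
tool_pos: [0.5163, -0.2336, 0.2663]
orientation: [2.638, 1.699, -0.003]
wrist_force: [-5.2, -10.4, 24.6]
grip_width: 0.0578
7.1167 [ 0.5163 -0.2336  0.2663] [[0.414, 0.91, 0.0], [0.91, -0.414, -0.004], [-0.004, 0.002, -1.0]] [ -5.2 -10.4  24.6] [-2.09  1.54  0.27] 0.05784291181086104
[0.23, -0.05, -0.01, 0.1, 0.22, -0.02]
```

```bash

python3 -m pendant '[[[0,0,-0.05,0,0,0,4],[0,0,-0.07,0,0,0,4],[0,0,-0.07,0,0,0,7],[0,0,-0.07,0,0,0,7],[0,0,-0.07,0,0,0,7]]]' 
python3 -m pendant '[[[0,0,0,0,0,0,7],[0,0,0,0,0,0,7]]]'
python3 - <<'E'
from h import *
st()
overlay("scene","scene5o",[.4802,-.312,0],-24.4,0,-1,(140,90,300,300),2.8)
d=ctrl.get_image("top");save("top5",d["pixels"],(330,120,490,240),4)
d=ctrl.get_image("wrist");save("wrist5",d["pixels"])
E
```

```text
time_s: 7.53
tool_pos: [0.5153, -0.232, 0.265]
orientation: [-2.639, -1.7, 0.003]
wrist_force: [0.1, -0.2, -0.4]
grip_width: 0.0676
time_s: 7.7
tool_pos: [0.5158, -0.2322, 0.2655]
orientation: [-2.64, -1.701, 0.001]
wrist_force: [0.6, 0.7, -0.7]
grip_width: 0.0692
7.7 [ 0.5158 -0.2322  0.2655] [[0.413, 0.911, -0.001], [0.911, -0.413, 0.001], [-0.0, -0.001, -1.0]] [ 0.6  0.7 -0.7] [-0.13  0.08 -0.02] 0.069247382963606
```

View pics/scene5o.png

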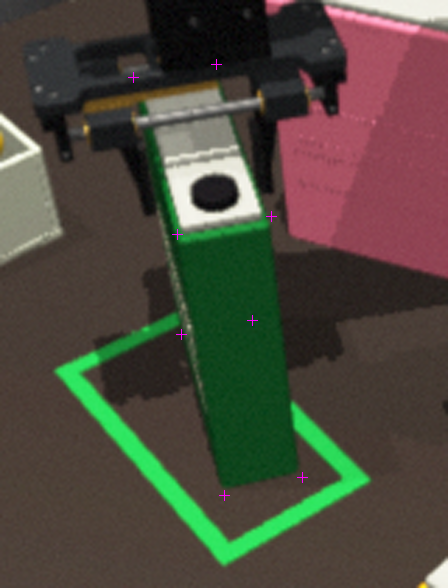

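View pics/wrist5.png

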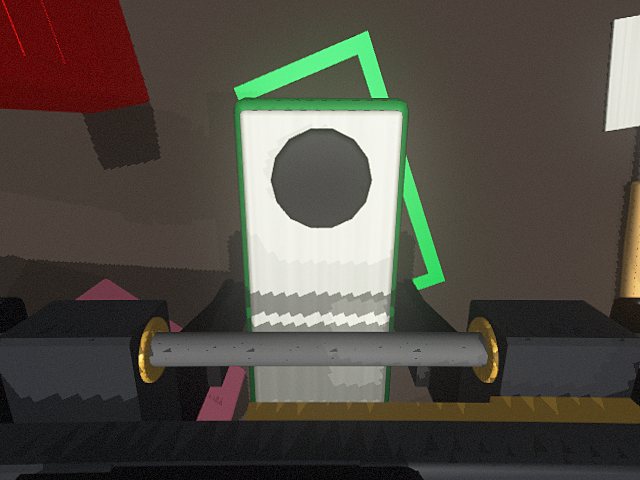

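Standing flat, with the cap end in the outline at (222,489) and (297,471) in the crop, within a few mm of the prediction. Measuring the pose precisely next.

```bash
python3 - <<'E'
from h import *
d=ctrl.get_image("wrist")
c=onplane(d,[[321,178]],.25)[0];P=onplane(d,[[236.5,106],[407,107],[249,318],[391,318]],.238);o,m=P[:2].mean(0),P[2:].mean(0)
v=(o-m)[:2];v/=np.linalg.norm(v);yaw=np.arctan2(-v[0],v[1]);print("cap",c,"yaw",np.rad2deg(yaw),P.round(4),c[:2]-v*.066, o[:2]-v*.09)
d=ctrl.get_image("scene")
B=onplane(d,np.array([[222,489],[297,471]])/2.8+[140,90],0);print(B,"capfoot scene",B.mean(0))
for f in [c[:2]+v*.024,B.mean(0)[:2]]:
    q=f-C;print("cap spot x,y",q@[np.cos(SY),np.sin(SY)],q@[-np.sin(SY),np.cos(SY)])
E
```

```text
cap [ 0.54391997 -0.17265399  0.25      ] yaw -24.76253763102578 [[ 0.5288 -0.1437  0.238 ]
 [ 0.576  -0.1654  0.238 ]
 [ 0.4987 -0.2096  0.238 ]
 [ 0.5456 -0.2309  0.238 ]] [ 0.51627531 -0.23258539] [ 0.51473407 -0.23627945]
[[ 0.57869345 -0.16599618  0.        ]
 [ 0.52753065 -0.14356128  0.        ]] capfoot scene [ 0.55311205 -0.15477873  0.        ]
cap spot x,y 0.0011249136664555706 0.07773267171458911
cap spot x,y 0.00040854083600540936 0.07378579562304667
```

Cap foot is at outline x≈+1 mm, plain foot about 4 mm from its start, yaw -24.5°. Regripping.

```bash

python3 -m pendant '[[[0,0,0,0,0,0,4],[0,0,0,0,0,0,4],[0,0,0,0,0,0,4],[0,0,0,0,0,0,4]]]' 58
python3 - <<'E'
from h import *
st()
s=ctrl.state();p0=s["tool_pos"];q0=R.from_rotvec(s["orientation"])
np.savez("b.npz",p0=p0,q0=q0.as_rotvec())
piv=np.array([.5535,-.153,0])
tinrows(p0,q0,-24.5,piv,[(-t,0) for t in range(1,11)],.0)
E
```

```text
time_s: 8.28
tool_pos: [0.5162, -0.2326, 0.266]
orientation: [2.641, 1.701, 0.0]
wrist_force: [1.6, -1.3, -0.9]
grip_width: 0.0577
8.2833 [ 0.5162 -0.2326  0.266 ] [[0.413, 0.911, 0.0], [0.911, -0.413, -0.0], [0.0, 0.0, -1.0]] [ 1.6 -1.3 -0.9] [-0.19 -0.03 -0.05] 0.05767071561097081
[0.47, 0.0, -0.15, 0.0, -1.0, -0.0]
[0.93, 0.0, -0.29, 0.0, -2.0, -0.0]
[1.4, 0.0, -0.42, 0.0, -3.0, -0.0]
[1.88, 0.0, -0.55, 0.01, -4.0, -0.0]
[2.35, 0.0, -0.66, 0.01, -5.0, -0.0]
[2.83, 0.0, -0.77, 0.01, -6.0, -0.0]
[3.31, 0.01, -0.87, 0.01, -7.0, -0.0]
[3.79, 0.01, -0.96, 0.01, -8.0, -0.0]
[4.27, 0.01, -1.05, 0.01, -9.0, -0.0]
[4.75, 0.01, -1.12, 0.01, -10.0, -0.0]
```

```bash

python3 -m pendant '[[[0.47,0,-0.1,0,-1,0,4],[0.93,0,-0.24,0,-2,0,4],[1.4,0,-0.37,0,-3,0,4],[1.88,0,-0.5,0,-4,0,4],[2.35,0,-0.61,0,-5,0,4]]]'
python3 - <<'E'
from h import *
st()
a=np.load("b.npz");piv=np.array([.5535,-.153,0])
tinrows(a["p0"],R.from_rotvec(a["q0"]),-24.5,piv,[(-t,0) for t in range(5,11)],.0005)
E
```

```text
time_s: 8.7
tool_pos: [0.5261, -0.2109, 0.2726]
orientation: [2.598, 1.674, -0.116]
wrist_force: [-2.3, -4.1, 5.8]
grip_width: 0.0573
8.7 [ 0.5261 -0.2109  0.2726] [[0.411, 0.911, -0.037], [0.907, -0.413, -0.082], [-0.09, 0.0, -0.996]] [-2.3 -4.1  5.8] [-0.79  1.1   0.03] 0.057320753597752086
[-0.02, 0.0, 0.05, 0.01, 0.15, 0.01]
[0.45, 0.01, -0.1, 0.01, -0.85, 0.01]
[0.91, 0.01, -0.24, 0.02, -1.85, 0.01]
[1.38, 0.01, -0.37, 0.02, -2.85, 0.01]
[1.86, 0.01, -0.5, 0.02, -3.85, 0.01]
[2.33, 0.01, -0.62, 0.02, -4.85, 0.01]
```

```bash

python3 -m pendant '[[[0.47,0,-0.14,0,-1,0,4],[0.93,0,-0.28,0,-2,0,4],[1.4,0,-0.42,0,-3,0,4],[1.88,0,-0.55,0,-4,0,4],[2.35,0,-0.67,0,-5,0,4]]]'
python3 - <<'E'
from h import *
st()
a=np.load("b.npz");piv=np.array([.5535,-.153,0])
tinrows(a["p0"],R.from_rotvec(a["q0"]),-24.5,piv,[(-10,0),(-10,2.2),(-10,4.4),(-10,6.6),(-10,8.8),(-10,11)],.0005)
overlay("scene","scene6o",[.5535,-.153,0],-24.5,-10,1,(140,90,300,300),2.8)
E
```

```text
time_s: 9.12
tool_pos: [0.536, -0.1889, 0.2773]
orientation: [2.553, 1.645, -0.226]
wrist_force: [-2.5, -2.5, 6.0]
grip_width: 0.0578
9.1167 [ 0.536  -0.1889  0.2773] [[0.407, 0.911, -0.072], [0.897, -0.413, -0.16], [-0.176, 0.0, -0.984]] [-2.5 -2.5  6. ] [-0.62  0.96  0.  ] 0.05776334463613908
[-0.03, 0.01, 0.06, 0.03, 0.14, 0.02]
[-0.03, 0.17, 0.07, -0.36, 0.14, -2.15]
[-0.03, 0.32, 0.06, -0.74, 0.14, -4.31]
[-0.02, 0.47, 0.06, -1.12, 0.14, -6.48]
[-0.0, 0.63, 0.06, -1.51, 0.14, -8.65]
[0.02, 0.78, 0.06, -1.89, 0.14, -10.81]
```

View pics/scene6o.png

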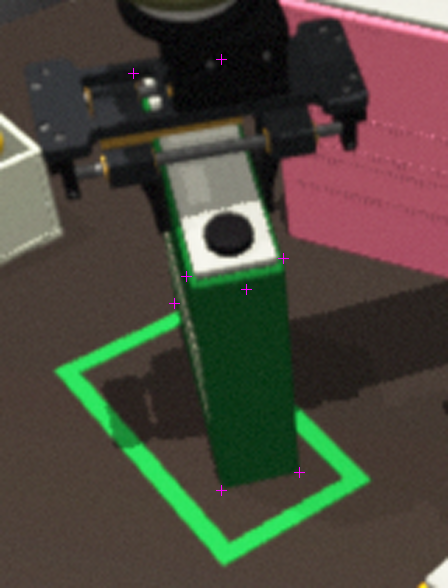

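The pivot cap edge at (221,487) and (298,470) matches the prediction. Now I'll swing the plain end forward, with a slight +y bias to centre along the outline.

```bash

python3 -m pendant '[[[0.05,0.14,0,-0.39,0,-2.17,4],[0.09,0.27,0,-0.77,0,-4.33,4],[0.15,0.4,0,-1.15,0,-6.5,4],[0.21,0.54,0,-1.54,0,-8.67,4],[0.28,0.67,0,-1.92,0,-10.83,4]]]'
python3 - <<'E'
from h import *
st()
a=np.load("b.npz");piv=np.array([.5535,-.1505,0]);D=np.array([0,.0025,0])
tinrows(a["p0"]+D,R.from_rotvec(a["q0"]),-24.5,piv,[(-10,11),(-10,13.3),(-10,15.6),(-10,17.9),(-10,20.2),(-10,22.5)],.0005)
E
```

```text
time_s: 9.58
tool_pos: [0.5439, -0.1892, 0.277]
orientation: [2.371, 1.877, -0.207]
wrist_force: [-0.3, -2.7, 6.8]
grip_width: 0.0577
9.5833 [ 0.5439 -0.1892  0.277 ] [[0.226, 0.973, -0.038], [0.958, -0.23, -0.171], [-0.175, 0.002, -0.985]] [-0.3 -2.7  6.8] [-0.64  0.22 -0.1 ] 0.05771446004093724
[-0.04, -0.06, 0.04, 0.13, 0.08, 0.13]
[-0.04, 0.1, 0.04, -0.27, 0.08, -2.14]
[-0.03, 0.27, 0.04, -0.67, 0.08, -4.4]
[-0.02, 0.43, 0.04, -1.07, 0.08, -6.67]
[-0.0, 0.59, 0.03, -1.47, 0.09, -8.93]
[0.02, 0.75, 0.03, -1.87, 0.09, -11.2]
```

```bash

python3 -m pendant '[[[0.05,0.15,0,-0.4,0,-2.27,4],[0.11,0.31,0,-0.8,0,-4.53,4],[0.17,0.46,0,-1.2,0,-6.8,4],[0.23,0.6,0,-1.6,0,-9.06,4],[0.3,0.75,0,-2,0,-11.33,4]]]'
python3 -m pendant '[[[0,0,0,0,0,0,4],[0,0,0,0,0,0,4]]]'
python3 - <<'E'
from h import *
st()
a=np.load("b.npz");piv=np.array([.5535,-.148,0]);D=np.array([0,.005,0])
tinrows(a["p0"]+D,R.from_rotvec(a["q0"]),-24.5,piv,[(-t,22.5) for t in range(10,-1,-1)],.000)
overlay("scene","scene7o",piv,-2,-10,1,(140,90,300,300),2.8)
d=ctrl.get_image("top");save("top7",d["pixels"],(330,120,490,240),4)
E
```

```text
time_s: 10.0
tool_pos: [0.5521, -0.188, 0.2768]
orientation: [2.162, 2.096, -0.188]
wrist_force: [0.1, -2.6, 7.5]
grip_width: 0.0576
time_s: 10.17
tool_pos: [0.5521, -0.188, 0.2768]
orientation: [2.164, 2.095, -0.188]
wrist_force: [-0.2, -2.7, 7.8]
grip_width: 0.0575
10.1667 [ 0.5521 -0.188   0.2768] [[0.032, 0.999, -0.003], [0.984, -0.032, -0.175], [-0.175, 0.003, -0.985]] [-0.2 -2.7  7.8] [-0.4   0.16  0.12] 0.057458088179803246
[-0.04, -0.09, -0.03, 0.16, 0.08, 0.06]
[-0.5, -0.09, 0.13, 0.16, 1.08, 0.06]
[-0.96, -0.09, 0.3, 0.16, 2.08, 0.06]
[-1.42, -0.09, 0.47, 0.15, 3.08, 0.06]
[-1.87, -0.1, 0.65, 0.15, 4.08, 0.07]
[-2.32, -0.1, 0.84, 0.15, 5.08, 0.07]
[-2.77, -0.1, 1.04, 0.15, 6.08, 0.07]
[-3.21, -0.1, 1.24, 0.15, 7.08, 0.07]
[-3.65, -0.1, 1.46, 0.14, 8.08, 0.07]
[-4.09, -0.11, 1.68, 0.14, 9.08, 0.07]
[-4.52, -0.11, 1.91, 0.14, 10.08, 0.08]
```

View pics/scene7o.png

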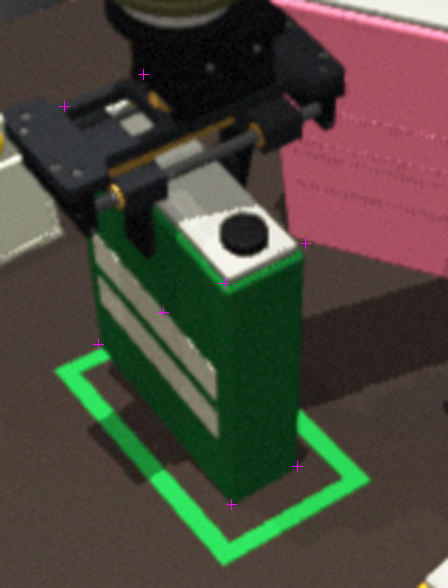

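View pics/top7.png

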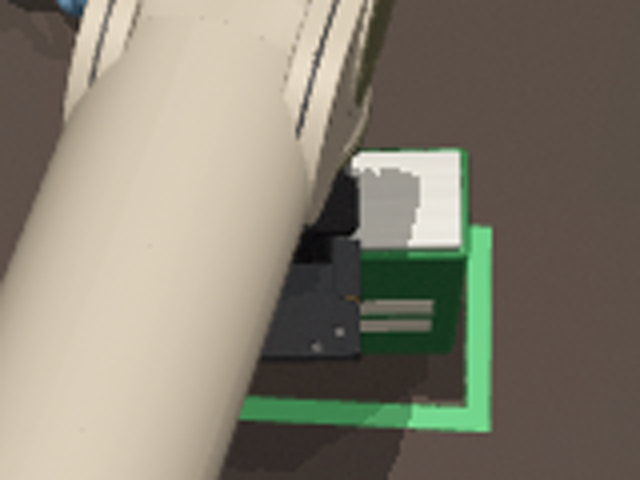

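The swung-in tin stands within the outline, still tipped on its cap edge at (234,501) and (297,462) in the crop, as predicted. I'll set it down.

```bash

python3 -m pendant '[[[-0.46,0,0.16,0,1,0,4],[-0.92,0,0.33,0,2,0,4],[-1.38,0,0.5,0,3,0,4],[-1.83,0,0.68,0,4,0,4],[-2.28,0,0.87,0,5,0,4]]]' 
python3 -m pendant '[[[-0.45,0,0.18,0,1,0,4],[-0.89,0,0.37,0,2,0,4],[-1.33,0,0.56,0,3,0,4],[-1.77,0,0.77,0,4,0,4],[-2.2,0,0.97,0,5,0,4]]]' 
python3 - <<'E'
from h import *
st()
overlay("scene","scene8o",[.5535,-.148,0],-2,0,1,(140,90,300,300),2.8)
E
```

```text
time_s: 10.68
tool_pos: [0.5513, -0.2121, 0.272]
orientation: [2.211, 2.141, -0.095]
wrist_force: [-0.2, -4.1, 6.4]
grip_width: 0.0573
time_s: 11.1
tool_pos: [0.5512, -0.2346, 0.2658]
orientation: [2.255, 2.184, 0.005]
wrist_force: [-3.6, 11.9, 27.7]
grip_width: 0.0573
11.1 [ 0.5512 -0.2346  0.2658] [[0.032, 0.999, 0.004], [0.999, -0.032, 0.0], [0.0, 0.004, -1.0]] [-3.6 11.9 27.7] [ 2.11  2.05 -0.09] 0.057316049352396835
```

View pics/scene8o.png

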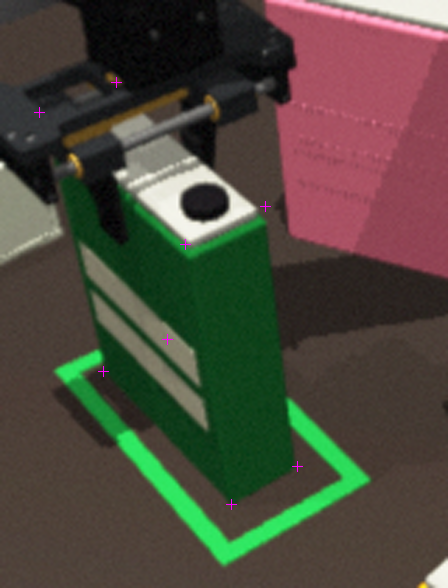

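Flat and in the outline, with bottom corners at about (234,501) and (293,464) in the crop. I'll relax the press, open the jaws, rise straight up and then measure.

```bash

python3 -m pendant '[[[0,0,-0.05,0,0,0,4],[0,0,-0.08,0,0,0,4],[0,0,-0.08,0,0,0,8.7],[0,0,-0.08,0,0,0,8.7],[0,0,-0.08,0,0,0,8.7]]]' 
python3 -m pendant '[[[0,0,0,0,0,0,8.7],[0,0,0,0,0,0,8.7],[0,0,0,0,0,0,8.7],[0,0,0,0,0,0,8.7]]]'
python3 - <<'E'
from h import *
st()
d=ctrl.get_image("wrist");save("wrist9",d["pixels"])
E
```

```text
time_s: 11.57
tool_pos: [0.5498, -0.2339, 0.2637]
orientation: [-2.256, -2.185, 0.0]
wrist_force: [-0.2, 0.1, -0.6]
grip_width: 0.0702
time_s: 11.9
tool_pos: [0.5494, -0.235, 0.264]
orientation: [-2.258, -2.184, -0.0]
wrist_force: [-0.2, 0.4, 0.0]
grip_width: 0.0863
11.9 [ 0.5494 -0.235   0.264 ] [[0.033, 0.999, -0.0], [0.999, -0.033, 0.0], [0.0, -0.0, -1.0]] [-0.2  0.4  0. ] [-0.07 -0.01  0.05] 0.08628280423505674
```

View pics/wrist9.png

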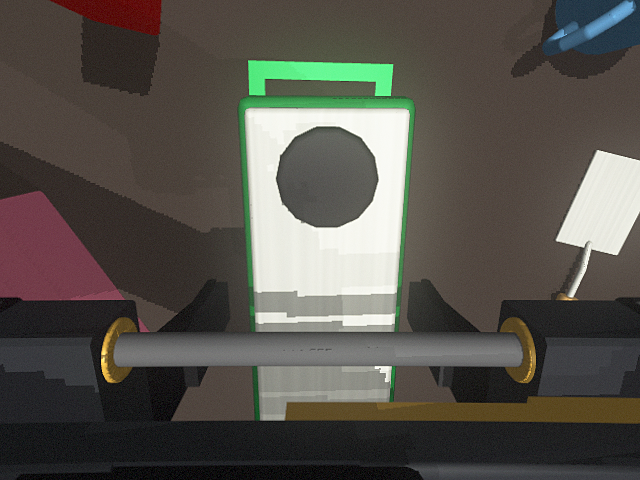

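Jaws clear on both sides and the tin is parallel to the outline. Going up.

```bash

python3 -m pendant '[[[0,0,-2,0,0,0,8.7],[0,0,-5,0,0,0,8.7],[0,0,-9,0,0,0,8.7],[0,0,-13,0,0,0,8.7],[0,0,-16,0,0,0,8.7]]]' 
python3 -m pendant '[[[-2,0,-1,0,0,0,8.7],[-5,0,-1,0,0,0,8.7],[-9,0,-1,0,0,0,8.7],[-12,0,-1,0,0,0,8.7],[-12,0,-1,0,0,0,8.7]]]' 
python3 - <<'E'
from h import *
st()
for n in ["wrist","top"]: save(n+"10",ctrl.get_image(n)["pixels"])
overlay("scene","scene10",[.5535,-.148,0],-2,0,1,(120,70,320,300),2.6)
E
```

```text
time_s: 12.37
tool_pos: [0.5492, -0.2354, 0.4275]
orientation: [2.257, 2.182, 0.002]
wrist_force: [0.2, -0.4, -0.5]
grip_width: 0.0872
time_s: 12.78
tool_pos: [0.5423, -0.3615, 0.4333]
orientation: [2.267, 2.174, -0.005]
wrist_force: [-0.8, -1.2, 0.6]
grip_width: 0.0872
12.7833 [ 0.5423 -0.3615  0.4333] [[0.042, 0.999, -0.002], [0.999, -0.042, -0.003], [-0.003, -0.002, -1.0]] [-0.8 -1.2  0.6] [-0.11  0.14 -0.01] 0.08715396534633206
```

View pics/scene10.png

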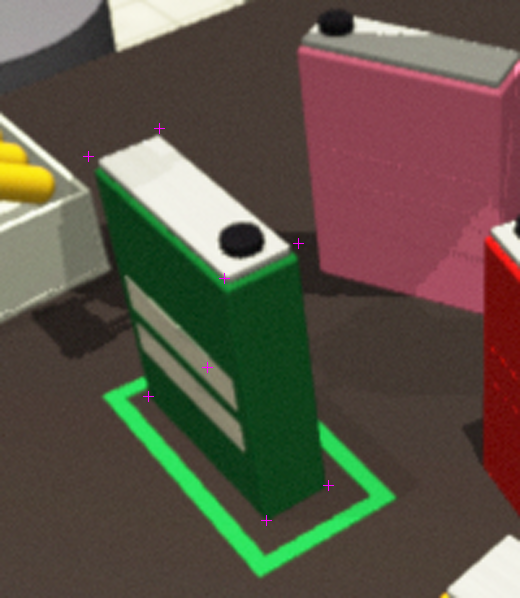

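View pics/top10.png

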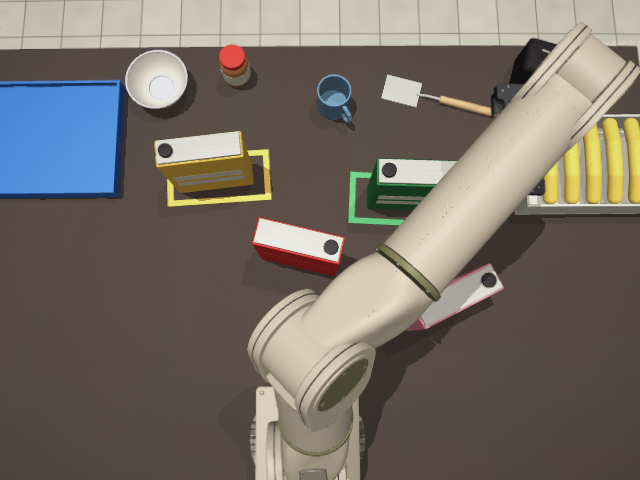

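View pics/wrist10.png

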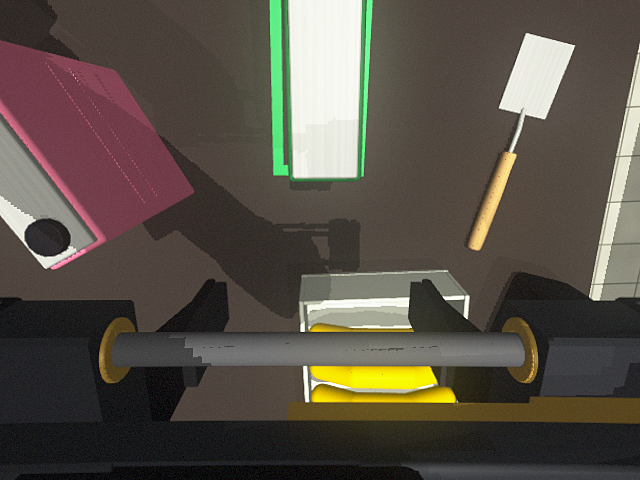

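```bash
python3 - <<'E'
from h import *
U=np.array([[np.cos(SY),np.sin(SY)],[-np.sin(SY),np.cos(SY)]])
d=ctrl.get_image("scene");t=ctrl.get_image("top")
k=lambda p:np.array(p)/2.6+[120,70]
B=onplane(d,k([[265,516],[325,487]]),0)[:,:2];f=B.mean(0);print("capfoot",U@(f-C))
for n,c in [("scene",onplane(d,k([[242,239]]),.25)),("top",onplane(t,[[389.5,170]],.25))]:
    q=U@(c[0,:2]-C);print(n,"cap->centre spot",q-[0,.066])
for n,dd,cr in [("scene",d,(140,100,270,200)),("top",t,(370,150,460,190))]:
    hsv=cv2.cvtColor(dd["pixels"],cv2.COLOR_RGB2HSV);a,b,c,e=cr
    M=np.zeros(hsv.shape[:2],np.uint8);M[b:e,a:c]=1
    w=((hsv[...,1]<50)&(hsv[...,2]>140)).astype(np.uint8)*M
    nn,l,s,_=cv2.connectedComponentsWithStats(w);i=1+s[1:,4].argmax()
    h=np.argwhere(l==i)[:,::-1];Q=(onplane(dd,h,.24)[:,:2]*1000).astype(np.float32);r=cv2.minAreaRect(Q);print(n,r,U@(np.array(r[0])/1000-C))
# yellow
im=t["pixels"].astype(int);im0=cv2.imread("pics/top0.png")[:,:,::-1].astype(int)
print("yellow diff px",(abs(im-im0)[120:215,145:280].max(2)>40).sum())
E
```

```text
capfoot [0.00131037 0.07807078]
scene cap->centre spot [ 0.00424712 -0.00164225]
top cap->centre spot [-0.00114388 -0.00549331]
scene ((552.5916137695312, -235.17333984375), (174.73733520507812, 51.416507720947266), 87.77153015136719) [ 0.00283441 -0.00657389]
top ((547.4296875, -229.54788208007812), (164.0745391845703, 66.95539093017578), 89.66439819335938) [-0.00253019 -0.00114136]
yellow diff px 0
```

```bash
python3 - <<'E'
from h import *
st();print(ctrl.close_job())
E
```

```text
13.0333 [ 0.5461 -0.3538  0.4341] [[0.031, 1.0, 0.001], [1.0, -0.031, 0.001], [0.001, 0.001, -1.0]] [-0.1 -0.1 -0.1] [-0.03  0.04  0.03] 0.08702497075122823
the job is handed in; nothing more can be done
None
```

The green tin is walked into its outline and let go, and I handed the job in at 13.0 s of the 42 s allowed. `ctrl.close_job()` reports no verdict, so the result below rests on my own checks.

**What I did:** I gripped the tin near the top and tipped it about 10° onto its plain end. I swung the cap end in by about 24°, set it flat and regripped it. I then tipped it onto the cap end and swung the plain end in by about 22.5°. After setting it flat I let go and raised the arm clear.

**Last checks:**
- **Position:** the tin's centre is within about 4 mm of the outline's middle across, and 1 to 12 mm towards the plain end along it, depending on the view. The limits are 20 and 22 mm.
- **Alignment:** its long side is parallel to the outline to within about 2°.
- **Upright:** it looks flat on the counter. The base and top estimates differ by about 5 mm along the length, which I put down to measurement error rather than a lean.
- **Yellow tin:** its pixels in the top view are unchanged from the start.
- **Robot:** the wrist force is about zero, and nothing is touched.

**Where checks disagreed:**
- **First pivot:** after the first swing the plain end had slid about 4 mm from its start, within the 30 mm allowed.
- **Top view at the end:** the arm partly hid the tin, so its rectangle fit is weak. The cap and the scene view agree to about 5 mm.

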